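Fetch the flask from behind the sample jars

ROBOT

A 6-joint arm with a two-finger parallel gripper is mounted at the origin on the work surface. World frame = base frame: x ahead of the robot, y to its left, z up, the work surface at z = 0. Lengths are in mm, angles in rad, forces in N, time in s.
With the tool pointing down it reaches from about 275 to 750 mm from the base axis. Payload 10.2 kg.
Tool frame: the origin (TCP) lies at the very end of the fingers, on their centre line; the grasp point (between the pads) lies 19 mm behind it; z points along the fingers, y is the line along which they close (so a half turn about z gives the same grasp; the last joint's range is limited). The gripper opens to 85 mm and grips with 20 to 120 N. Pads are 22 mm wide; open, the fingers measure 114 mm over their backs; the gripper's body (76 mm by 85 mm) begins 54 mm behind the grasp point. The pads swing forward as they close: fully open they stand 13 mm farther back than shut.
Start: joints at [0.902, 0.313, 1.498, -0, 1.331, -0.223], TCP at [226.382, 473.69, 231.294] pointing down, gripper open.
Joint ranges: [-2.94, 2.94], [-0.97, 2.17], [0.19, 2.56], [-1.23, 4.37], [0.02, 3.11], [-2.88, 2.88]. Speed limits (rad/s): [2.39, 2.39, 3.01, 3.14, 3.14, 3.14].

INTERFACE

Orientations are given as a unit quaternion [w, x, y, z].
In Python, from rig import ctrl gives the robot as it stands.
- The arm moves only by the shell command python3 -m pendant 'ROWS' [FORCE]. ROWS is JSON, a list that holds one entry, the list of rows, each a list of 5 numbers: the shift along the tool's x, y, z normalised to -1 to 1, where 1 is 200 mm, then the turn about the tool's z normalised to -1 to 1, where 1 is pi rad, then the opening, from 0 (shut) to 1 (fully open). In form: [[[dx, dy, dz, spin, hand], ...]]. A call has 1 to 12 rows; each row is the pose to reach, as a shift and turn from the pose commanded when the call began, along the tool's axes at that moment, turning the shorter way round; what a row does not reach only later rows make up. A row lasts 1/10 s, in which the tool goes at most 50 mm and 8.59 degrees, less where a joint would pass 70% of its speed; a pose out of reach is approached as far as the arm can. A call with a number of a shift or a turn outside -1 to 1 is refused whole. A call with a gripper value outside its range is refused whole. The fingers move at their own pace and stop on an object; FORCE is the grip in N (left out, the last holds). Time passes only in rows, so rows that repeat a pose let the fingers close. It gives the time, the measured TCP pose, the force, the opening and the grip force at its end, in the units of the state.
- ctrl.sense(): the state, without advancing time (a new reading comes with each control period).
- ctrl.capture(name): name is "side" or "top"; returns (picture, depth): 384x512x3 uint8, blue, green, red; 384x512 float32, mm along the optical axis (not along the pixel's ray), 0 where there is no reading.
- ctrl.get_calibration(name): a dict with "K" (3x3 intrinsics, pixels), "origin" and "rotation" of the camera in the world. Camera axes: x right, y down, z forward; pixel columns grow to the right and rows downward; lengths in mm; the calibration is good to about 2 mm. A picture is of the moment at which its call begins. get_calibration takes no time and is no camera call.
- ctrl.finish_job(): hands the job in; it is judged then, once.
The state is a dict: "time_s": time; "joints": joint angles; "dq": joint speeds; "tau": joint torques, N m; "eef_pos": TCP position; "ee_rot": TCP orientation; "force": force on the tool from outside, world axes, zero at the start; "wrist_torque": the same for the moment, N m; "grip_width": opening from 0.0 (shut) to 1.0 (fully open); "grip_force": force on a finger pad.
Only numpy, scipy, OpenCV 4.12 (cv2) and the standard library are available. Lean on these libraries where they do the work, as an engineer would, in place of code of your own. Each camera call takes 0.05 s, during which the arm holds its last target. There are 200 camera calls.

TASK

Take the red-stoppered flask from behind the sample jars to the stirrer: first stand the two jars in front of it on the blue mat, let go of them, then seat the flask upright in the cork ring on the stirrer, and after that put each jar back just where it stood before. Set everything down gently without dropping or toppling it; the third jar and the green-stoppered flask stay as they are.

Things in the scene. Friction and masses are not known exactly. Their poses are not given: they have to be found in the camera images.
- jar_gold: Closed glass sample jar with dark contents and a gold lid: body 66 mm diameter, lid 68 mm diameter with its top 140 mm above the origin, and on it, centred, a grey cylindrical stopper to grip, 26 mm diameter, from 140 to 168 mm above the origin. About 0.3 to 0.5 kg. Origin: centre of its underside; z up. Stands free at any of the rack's three jar places.
- jar_white: Closed glass sample jar with dark contents and a white lid: body 66 mm diameter, lid 68 mm diameter with its top 140 mm above the origin, and on it, centred, a grey cylindrical stopper to grip, 26 mm diameter, from 140 to 168 mm above the origin. About 0.3 to 0.5 kg. Origin: centre of its underside; z up. Stands free at any of the rack's three jar places.
- jar_blue: Closed glass sample jar with dark contents and a blue lid: body 66 mm diameter, lid 68 mm diameter with its top 140 mm above the origin, and on it, centred, a grey cylindrical stopper to grip, 26 mm diameter, from 140 to 168 mm above the origin. About 0.3 to 0.5 kg. Origin: centre of its underside; z up. Stands free at any of the rack's three jar places.
- flask_red: Small round-bottomed glass flask with a red stopper: ball-shaped bulb 42 mm diameter (lowest point = origin, z up), and on top a cylindrical stopper to grip, 22 mm diameter, 44 to 68 mm above the origin. About 0.08 kg, bottom-heavy. Starts in either cork ring of the rack. To be fetched. The two jars in front of it are about 65 mm from it, axis to axis, and block the gripper; the third jar is some 130 mm away.
- flask_green: Small round-bottomed glass flask with a green stopper: ball-shaped bulb 42 mm diameter (lowest point = origin, z up), and on top a cylindrical stopper to grip, 22 mm diameter, 44 to 68 mm above the origin. About 0.08 kg, bottom-heavy. Starts in either cork ring of the rack. Stays where it is.
- rack: Fixed grey board on the table, x -105 to +65 mm, y -135 to +135 mm in its own frame (x away from the robot, origin on the table), top 8 mm above the table. Jar places near x = -25 mm, y = -82, 0, +82 mm; two cork rings (40 mm across, 12 mm high) at x = +25 mm, y = -41, +41 mm, holding the flasks with their origins 14 mm above the table.
- mat: Fixed flat blue mat with a black edge, 180 mm (x) by 110 mm (y), 4 mm thick, lying to one side: the side area for the two jars. Origin: centre of its underside, on the table. Two jars fit at x = -43 and +43 mm of its own frame.
- stirrer: Fixed white laboratory stirrer, 130 by 120 mm, with a round steel top plate (110 mm across, 54 mm above the table) and, centred on it, the target cork ring: 56 mm outer, 30 mm inner diameter, rim 66 mm above the table. Origin: on the table under the ring's axis. A flask seated in it has its origin about 60 mm above the table.

How it is judged (in metres and radians):
On the way, in this order (a step that is already met when the one before it is completed fails the run):
1. the jars in front of the red-stoppered flask stand upright on the mat, let go, with the flask still in its place behind and any other jar where it stood (distance of flask_red from where it was at the start of the episode below 0.015 m and ((x of jar_gold in the frame of mat between -0.075 and 0.075 m and y of jar_gold in the frame of mat between -0.04 and 0.04 m and z of jar_gold in the frame of mat between -0.003 and 0.01 m and angle between jar_gold's own z axis and vertical below 0.12 rad and contact force between the fingers and jar_gold below 0.05 N) or (distance of jar_gold from where it was at the start of the episode below 0.015 m and angle between jar_gold's own z axis and vertical below 0.12 rad and horizontal distance between jar_gold and flask_red above 0.095 m)) and ((x of jar_white in the frame of mat between -0.075 and 0.075 m and y of jar_white in the frame of mat between -0.04 and 0.04 m and z of jar_white in the frame of mat between -0.003 and 0.01 m and angle between jar_white's own z axis and vertical below 0.12 rad and contact force between the fingers and jar_white below 0.05 N) or (distance of jar_white from where it was at the start of the episode below 0.015 m and angle between jar_white's own z axis and vertical below 0.12 rad and horizontal distance between jar_white and flask_red above 0.095 m)) and ((x of jar_blue in the frame of mat between -0.075 and 0.075 m and y of jar_blue in the frame of mat between -0.04 and 0.04 m and z of jar_blue in the frame of mat between -0.003 and 0.01 m and angle between jar_blue's own z axis and vertical below 0.12 rad and contact force between the fingers and jar_blue below 0.05 N) or (distance of jar_blue from where it was at the start of the episode below 0.015 m and angle between jar_blue's own z axis and vertical below 0.12 rad and horizontal distance between jar_blue and flask_red above 0.095 m))), for 0.2 s.
2. the red-stoppered flask is seated upright in the stirrer's cork ring and let go, while the jars are still on the mat (horizontal distance between flask_red and stirrer below 0.008 m and z of flask_red in the frame of stirrer between 0.055 and 0.0645 m and angle between flask_red's own z axis and vertical below 0.2 rad and contact force between the fingers and flask_red below 0.05 N and linear speed of flask_red below 0.03 m/s and (((x of jar_gold in the frame of mat between -0.075 and 0.075 m and y of jar_gold in the frame of mat between -0.04 and 0.04 m and z of jar_gold in the frame of mat between -0.003 and 0.01 m and angle between jar_gold's own z axis and vertical below 0.12 rad and contact force between the fingers and jar_gold below 0.05 N) and (x of jar_white in the frame of mat between -0.075 and 0.075 m and y of jar_white in the frame of mat between -0.04 and 0.04 m and z of jar_white in the frame of mat between -0.003 and 0.01 m and angle between jar_white's own z axis and vertical below 0.12 rad and contact force between the fingers and jar_white below 0.05 N)) or ((x of jar_gold in the frame of mat between -0.075 and 0.075 m and y of jar_gold in the frame of mat between -0.04 and 0.04 m and z of jar_gold in the frame of mat between -0.003 and 0.01 m and angle between jar_gold's own z axis and vertical below 0.12 rad and contact force between the fingers and jar_gold below 0.05 N) and (x of jar_blue in the frame of mat between -0.075 and 0.075 m and y of jar_blue in the frame of mat between -0.04 and 0.04 m and z of jar_blue in the frame of mat between -0.003 and 0.01 m and angle between jar_blue's own z axis and vertical below 0.12 rad and contact force between the fingers and jar_blue below 0.05 N)) or ((x of jar_white in the frame of mat between -0.075 and 0.075 m and y of jar_white in the frame of mat between -0.04 and 0.04 m and z of jar_white in the frame of mat between -0.003 and 0.01 m and angle between jar_white's own z axis and vertical below 0.12 rad and contact force between the fingers and jar_white below 0.05 N) and (x of jar_blue in the frame of mat between -0.075 and 0.075 m and y of jar_blue in the frame of mat between -0.04 and 0.04 m and z of jar_blue in the frame of mat between -0.003 and 0.01 m and angle between jar_blue's own z axis and vertical below 0.12 rad and contact force between the fingers and jar_blue below 0.05 N)))), for 0.2 s.
At the end, for the whole second after the job is handed in: The red-stoppered flask is seated in the stirrer's ring (centred within 8 mm, origin 55 to 64.5 mm above the table, tilt under 0.2 rad); all three jars and the green-stoppered flask stand within 15 mm of where they were at the start, tilted less than 0.12 rad; all released and at rest (horizontal distance between flask_red and stirrer below 0.008 m and z of flask_red in the frame of stirrer between 0.055 and 0.0645 m and angle between flask_red's own z axis and vertical below 0.2 rad and contact force between the fingers and flask_red below 0.05 N and linear speed of each of flask_red, jar_gold, jar_white, jar_blue, flask_green below 0.03 m/s and distance of each of jar_gold, jar_white, jar_blue, flask_green from where it was at the start of the episode below 0.015 m and angle between each of jar_gold, jar_white, jar_blue, flask_green's own z axis and vertical below 0.12 rad and contact force between the fingers and jar_gold below 0.05 N and contact force between the fingers and jar_white below 0.05 N and contact force between the fingers and jar_blue below 0.05 N and contact force between the fingers and flask_green below 0.05 N); the robot touches nothing.
It fails at once if the green-stoppered flask is displaced by more than 15 mm (distance of flask_green from where it was at the start of the episode above 0.015 m).
It fails at once if all three jars are taken from their places (the third one should stay) (distance of each of jar_gold, jar_white, jar_blue from where it was at the start of the episode above 0.03 m).
It fails at once if a jar or the red-stoppered flask is toppled (angle between any of jar_gold, jar_white, jar_blue, flask_red's own z axis and vertical above 0.6 rad).
It fails at once if a jar or the red-stoppered flask is dropped (falls free at more than 0.5 m/s) ((contact force between the fingers and jar_gold below 0.05 N and linear speed of jar_gold above 0.5 m/s) or (contact force between the fingers and jar_white below 0.05 N and linear speed of jar_white above 0.5 m/s) or (contact force between the fingers and jar_blue below 0.05 N and linear speed of jar_blue above 0.5 m/s) or (contact force between the fingers and flask_red below 0.05 N and linear speed of flask_red above 0.5 m/s)).
It also fails if it takes over 115 s, if anything falls off the work surface, if the arm or the gripper's body presses on something with over 40 N, if the wrist force passes 120 N, or if a joint passes its speed limit or range.

## Working session

There is one attempt and no reset: what is moved stays moved. The work goes in short steps, Python scripts to look and compute and a shell command to move; the robot and the scene stay as the last step left them, time stands still between calls to the robot, and variables do not carry over. Pictures are saved under pics/ and viewed, at most 14 in all, crops included, and the job is handed in when it is done.

```bash
mkdir -p pics; ls; python3 - <<'E'
from rig import ctrl
import cv2,numpy as np
s=ctrl.sense();print(s['time_s'],s['eef_pos'],s['ee_rot'],s['grip_width'])
for n in("side","top"):
    im,d=ctrl.capture(n);cv2.imwrite(f"pics/{n}0.png",im);np.save(f"pics/{n}0.npy",d)
    c=ctrl.get_calibration(n);print(n,c)
E
```

```text
pics
0.0 [226.21396099 473.47221588 230.72739704] [-2.82696187e-04  2.21058186e-01  9.75260399e-01 -5.93428105e-04] 1.000153848770162
side {'K': array([[484.18401595,   0.        , 258.50301104],
       [  0.        , 484.18401595, 188.17563446],
       [  0.        ,   0.        ,   1.        ]]), 'origin': array([ 598.46386216, -280.78907161,  986.75199698]), 'rotation': array([-0.14676012,  0.97830623,  0.14487828, -0.01971488])}
top {'K': array([[419.03819682,   0.        , 251.25490072],
       [  0.        , 419.03819682, 191.92010434],
       [  0.        ,   0.        ,   1.        ]]), 'origin': array([ 383.31033972,   22.08219367, 1038.73545425]), 'rotation': array([ 0.04996   , -0.70386969,  0.70585832, -0.06193135])}
```

View pics/top0.png

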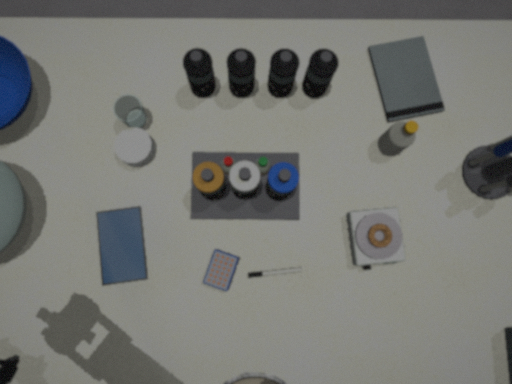

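View pics/side0.png

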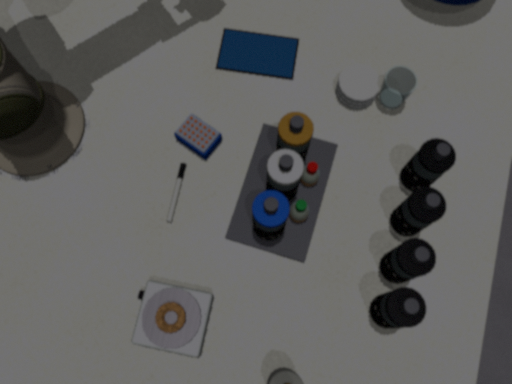

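Top view: gold lid (209,180), white (245,178), blue (283,180), red stopper (228,160) between gold and white, green (264,160), mat (122,245), ring (379,236). Side view shows the same: gold (295,130), white (285,170), blue (270,210), red (312,168), green (300,206), mat (258,54) and ring (171,317). So gold and white are the jars to move.

```bash
cat > h.py <<'E'
from rig import ctrl
import cv2,numpy as np
from scipy.spatial.transform import Rotation as R
def cal(n):
    c=ctrl.get_calibration(n);q=np.array(c['rotation']);return c['K'],np.array(c['origin']),R.from_quat(q[[1,2,3,0]]).as_matrix()
def ray(n,uv):
    K,o,M=cal(n);return o,M@(np.linalg.inv(K)@[uv[0],uv[1],1])
def plane(n,uv,z):
    o,r=ray(n,uv);return o+r*(z-o[2])/r[2]
def tri(a,b):
    (o1,r1),(o2,r2)=ray("top",a),ray("side",b)
    t=np.linalg.lstsq(np.c_[r1,-r2],o2-o1,rcond=None)[0];p,q=o1+t[0]*r1,o2+t[1]*r2
    return (p+q)/2,np.linalg.norm(p-q)
def cloud(n,d):
    K,o,M=cal(n);v,u=np.indices(d.shape);P=np.stack([(u-K[0,2])/K[0,0]*d,(v-K[1,2])/K[1,1]*d,d],-1)
    return P@M.T+o
def blob(mask,near,rad=25):
    m=np.zeros_like(mask);cv2.circle(m,near,rad,255,-1);m=cv2.bitwise_and(m,mask)
    k,l,st,c=cv2.connectedComponentsWithStats(m)
    i=1+np.argmax(st[1:,4]);return c[i],st[i,4],(l==i)
E
python3 - <<'E'
from h import *
I={n:cv2.imread(f"pics/{n}0.png") for n in("top","side")};D={n:np.load(f"pics/{n}0.npy") for n in I}
H={n:cv2.cvtColor(I[n],cv2.COLOR_BGR2HSV) for n in I}
pts=dict(gold=((209,180),(295,130)),white=((245,178),(285,170)),blue=((283,180),(270,210)),red=((228,160),(312,168)),green=((264,160),(300,206)),mat=((122,245),(258,54)),ring=((373,229),(162,311)))
for k,p in pts.items():
    for n,q in zip(("top","side"),p):
        P=cloud(n,D[n]);print(k,n,H[n][q[1],q[0]],P[q[1],q[0]].round(1))
rng=dict(red=((0,120,60),(8,255,255)),green=((45,80,40),(85,255,255)),mat=((95,100,40),(120,255,255)),ring=((8,70,60),(22,255,255)))
for k,(lo,hi) in rng.items():
    c=[]
    for n,q in zip(("top","side"),pts[k]):
        b=blob(cv2.inRange(H[n],lo,hi),q,60 if k=="mat" else 25 if k=="ring" else 10)
        pz=cloud(n,D[n])[b[2]];pz=pz[np.isfinite(pz).all(1)]
        c.append(b[0]);print(k,n,b[0].round(1),b[1],"depth med",np.median(pz,0).round(1))
    print(k,"TRI",tri(*c))
# stopper tops from depth
for n,i in(("top",0),("side",1)):
    P=cloud(n,D[n])
    for k in("gold","white","blue"):
        u,v=pts[k][i];Q=P[v-22:v+23,u-22:u+23].reshape(-1,3)
        S=Q[(Q[:,2]>167)&(Q[:,2]<190)];L=Q[(Q[:,2]>140)&(Q[:,2]<156)]
        for a,t in((S,"stop"),(L,"lid")):
            if len(a)>5:print(n,k,t,len(a),np.median(a,0).round(1),((a.min(0)+a.max(0))/2).round(1),np.ptp(a,axis=0).round(1))
# montage for check
m=np.hstack([cv2.resize(I["top"][140:230,180:310],None,fx=3,fy=3),cv2.resize(I["side"][100:190,235:365],None,fx=3,fy=3)])
cv2.imwrite("pics/m.png",cv2.convertScaleAbs(m,alpha=1.6))
E
```

```text
gold top [20 31 49] [548.9  96.5 163.1]
gold side [120  13  19] [560.7  87.5 166. ]
white top [80 12 65] [551.1  20.1 173.9]
white side [120   9  27] [564.2   9.9 158.4]
blue top [90  5 54] [547.2 -60.  171.3]
blue side [130  17  46] [560.1 -74.1 175.9]
red top [  1 191 132] [611.6  59.6  82.7]
red side [  1 238 104] [611.   56.6  81.2]
green top [ 68 151  98] [612.4 -24.8  79.6]
green side [ 69 190  78] [608.9 -26.3  84.1]
mat top [107  97 100] [417.9 319.6   5.3]
mat side [105 198  71] [420.7 316.7   9. ]
ring top [ 15 117 111] [ 450.7 -277.6   67.6]
ring side [ 15 140  80] [ 418.8 -288.2   67.2]
red top [227.9 160.9] 62 depth med [609.8  59.6  81.4]
red side [312.  166.7] 81 depth med [610.2  59.5  81.5]
red TRI (array([610.36175827,  59.91591222,  79.30770629]), np.float64(0.004901835644084974))
green top [262.7 160.9] 65 depth med [609.7 -22.3  80.9]
green side [300.8 204.7] 106 depth med [609.7 -22.2  81.2]
green TRI (array([609.95796903, -21.81434173,  79.43521542]), np.float64(0.45999798013155807))
mat top [105.9 274.4] 88 depth med [344.  356.1   5.2]
mat side [257.5  53.3] 
[... 549 characters left out ...]
3.5] [24.1 23.2 12.9]
top white lid 629 [560.2  22.2 148.3] [563.   27.6 148.8] [66.8 80.3 14.1]
top blue stop 123 [559.1 -62.3 176.2] [559.7 -63.  173.3] [24.9 23.7 11.9]
top blue lid 619 [555.8 -60.6 148.4] [559.1 -62.6 148.3] [65.8 65.6 15.4]
side gold stop 163 [559.6  98.6 175.8] [559.6 100.5 173.3] [25.3 26.9 12. ]
side gold lid 822 [559.6  91.2 148.1] [559.5  88.3 148.1] [67.3 92.6 15. ]
side white stop 170 [561.4  19.2 176.1] [561.7  20.8 173.3] [24.6 24.5 12.5]
side white lid 864 [561.8  13.3 148.3] [561.9   8.  147.7] [66.8 92.9 15.2]
side blue stop 180 [558.6 -64.2 176.2] [558.4 -63.6 173.6] [24.7 25.5 12.8]
side blue lid 895 [559.6 -68.2 148.2] [558.6 -63.3 147.9] [66.4 67.6 14.2]
```

View pics/m.png

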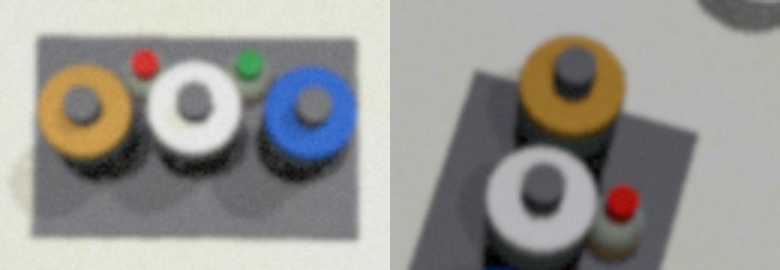

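The gold/white jars stand in front of the red flask (64 and 62 mm away), and blue is 133 mm away. Heights agree with the text: stopper tops at 176, flask top at 82, ring at 66. I'll get the mat's yaw while turning the tool parallel to the world axes.

```bash
python3 -m pendant '[[[-0.5,-0.21,0,-0.05,0.6],[-1,-0.42,0,-0.1419,0.6],[-1,-0.42,0,-0.1419,0.6],[-1,-0.42,0,-0.1419,0.6],[-1,-0.42,0,-0.1419,0.6],[-1,-0.42,0,-0.1419,0.6],[-1,-0.42,0,-0.1419,0.6]]]' 60
python3 - <<'E'
from h import *
im=cv2.imread("pics/side0.png");h=cv2.cvtColor(im,cv2.COLOR_BGR2HSV)
b=blob(cv2.inRange(h,(95,100,40),(120,255,255)),(258,54),60)
v,u=np.where(b[2]);P=np.array([plane("side",q,4)[:2] for q in zip(u,v)],np.float32)
print("side",cv2.minAreaRect(P))
h=cv2.cvtColor(cv2.imread("pics/top0.png"),cv2.COLOR_BGR2HSV)
b=blob(cv2.inRange(h,(95,60,40),(120,255,255)),(122,245),60)
v,u=np.where(b[2]);P=np.array([plane("top",q,4)[:2] for q in zip(u,v)],np.float32)
print("top",cv2.minAreaRect(P))
E
```

```text
time_s: 0.8
eef_pos: [370.7, 311.3, 231.1]
ee_rot: [-0.0, 0.001, 1.0, -0.0]
force: [-0.6, -0.2, 0.1]
grip_width: 0.602
grip_force: 0.0
side ((417.718505859375, 321.8922119140625), (173.84596252441406, 103.75311279296875), 7.789934158325195)Traceback (most recent call last):
  File "<stdin>", line 8, in <module>
  File "h.py", line 9, in plane
    o,r=ray(n,uv);return o+r*(z-o[2])/r[2]
        ~~~^^^^^^
  File "h.py", line 7, in ray
    K,o,M=cal(n);return o,M@(np.linalg.inv(K)@[uv[0],uv[1],1])
          ~~~^^^
  File "h.py", line 5, in cal
    c=ctrl.get_calibration(n);q=np.array(c['rotation']);return c['K'],np.array(c['origin']),R.from_quat(q[[1,2,3,0]]).as_matrix()
ValueError: time passes only in moves, steps and waits
```

```bash
python3 -m pendant '[[[-0.47,-0.47,0,0,0.6],[-0.9465,-0.95,0.05,0,0.6],[-0.9465,-0.95,0.05,0,0.6],[-0.9465,-0.95,0.05,0,0.6],[-0.9465,-0.95,0.05,0,0.6],[-0.9465,-0.95,0.05,0,0.6],[-0.9465,-0.95,0.05,0,0.6],[-0.9465,-0.95,0.05,0,0.6]]]'
```

```text
time_s: 1.6
eef_pos: [559.2, 123.0, 221.0]
ee_rot: [-0.0, -0.001, 1.0, 0.0]
force: [-0.3, -0.5, 0.4]
grip_width: 0.598
grip_force: 0.0
```

```bash
python3 -m pendant '[[[-0.003,-0.1155,0,0,0.6],[-0.003,-0.1155,0.05,0,0.6],[-0.003,-0.1155,0.12,0,0.6],[-0.003,-0.1155,0.2,0,0.6],[-0.003,-0.1155,0.27,0,0.6],[-0.003,-0.1155,0.32,0,0.6],[-0.003,-0.1155,0.345,0,0.6],[-0.003,-0.1155,0.345,0,0.6]]]'
python3 - <<'E'
from h import *
for n,c in(("top",(209,175)),("side",(295,130))):
    im,d=ctrl.capture(n);cv2.imwrite(f"pics/a_{n}.png",cv2.convertScaleAbs(cv2.resize(im[c[1]-60:c[1]+60,c[0]-70:c[0]+70],None,fx=3,fy=3),alpha=1.6))
a=np.hstack([cv2.imread("pics/a_top.png"),cv2.imread("pics/a_side.png")]);cv2.imwrite("pics/a.png",cv2.resize(a,(800,343)))
E
```

```text
time_s: 2.4
eef_pos: [560.1, 99.2, 151.9]
ee_rot: [-0.0, -0.0, 1.0, 0.0]
force: [-0.3, 0.5, 0.4]
grip_width: 0.601
grip_force: 0.0
```

View pics/a.png

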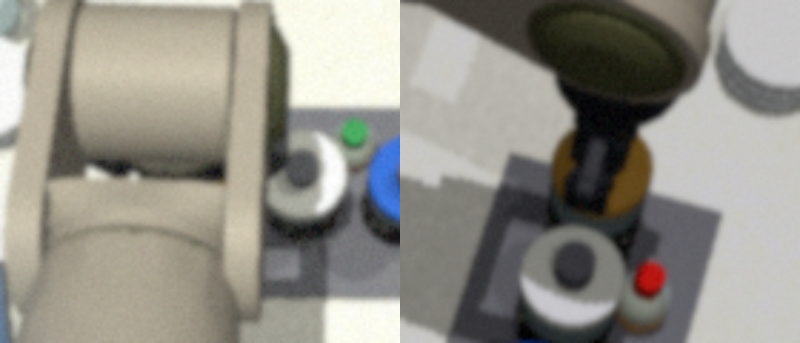

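The side crop shows the fingers straddling the gold jar's stopper, crop pixel (595,165). White and red are undisturbed. I'll close the grip.

```bash
python3 -m pendant '[[[0,0,0,0,0],[0,0,0,0,0],[0,0,0,0,0],[0,0,0,0,0],[0,0,0,0,0],[0,0,0,0,0],[0,0,0,0,0],[0,0,0,0,0]]]' 60
python3 -m pendant '[[[0,0,-0.01,0,0],[0,0,-0.03,0,0],[0,0,-0.06,0,0],[0,0,-0.12,0,0],[0,0,-0.2,0,0],[0,0,-0.27,0,0],[0,0,-0.32,0,0],[0,0,-0.34,0,0],[0,0,-0.35,0,0],[0,0,-0.35,0,0]]]'
```

```text
time_s: 3.3
eef_pos: [560.9, 98.9, 153.1]
ee_rot: [0.001, 0.0, 1.0, 0.0]
force: [0.7, 2.8, 6.3]
grip_width: 0.287
grip_force: 59.1
time_s: 4.3
eef_pos: [560.4, 98.6, 222.1]
ee_rot: [-0.0, -0.0, 1.0, -0.0]
force: [0.2, 0.2, -4.6]
grip_width: 0.284
grip_force: 59.2
```

```bash
python3 -m pendant '[[[0.02,0.03,0,0,0],[0.08,0.1,0,0,0],[0.16,0.2,0,0,0],[0.25,0.3,0,0,0],[0.35,0.42,0,0,0],[0.45,0.54,0,0,0],[0.55,0.66,0,0,0],[0.65,0.77,0,0,0],[0.74,0.87,0,0,0],[0.8,0.94,0,0,0],[0.84,0.99,0,0,0],[0.85,1,0,0,0]]]'
python3 -m pendant '[[[0.03,0.03,0.02,0,0],[0.074,0.084,0.07,0,0],[0.074,0.084,0.14,0,0],[0.074,0.084,0.2,0,0],[0.074,0.084,0.26,0,0],[0.074,0.084,0.3,0,0],[0.074,0.084,0.33,0,0],[0.074,0.084,0.345,0,0],[0.074,0.084,0.35,0,0],[0.074,0.084,0.35,0,0]]]'
```

```text
time_s: 5.5
eef_pos: [389.2, 299.6, 222.3]
ee_rot: [-0.0, -0.001, 1.0, 0.0]
force: [0.5, -0.9, -5.6]
grip_width: 0.285
grip_force: 59.4
time_s: 6.5
eef_pos: [375.9, 315.4, 152.5]
ee_rot: [0.0, 0.0, 1.0, 0.0]
force: [-0.0, -0.3, -4.8]
grip_width: 0.282
grip_force: 59.5
```

```bash
python3 -m pendant '[[[0,0,0.005,0,0],[0,0,0.01,0,0],[0,0,0.015,0,0],[0,0,0.018,0,0],[0,0,0.018,0,0]]]'
```

```text
time_s: 7.0
eef_pos: [375.9, 315.5, 149.0]
ee_rot: [0.0, -0.0, 1.0, 0.0]
force: [-0.1, 1.0, -1.5]
grip_width: 0.287
grip_force: 59.9
```

```bash
python3 -m pendant '[[[0,0,0.003,0,0],[0,0,0.003,0,0]]]'
python3 -m pendant '[[[0,0,0,0,0.4],[0,0,0,0,0.5],[0,0,0,0,0.6],[0,0,0,0,0.6],[0,0,0,0,0.6],[0,0,-0.05,0,0.6],[0,0,-0.15,0,0.6],[0,0,-0.3,0,0.6],[0,0,-0.4,0,0.6],[0,0,-0.4,0,0.6]]]'
python3 - <<'E'
from h import *
im,d=ctrl.capture("side");np.save("pics/s1.npy",d)
P=cloud("side",d).reshape(-1,3)
for t,c in(("gold",(375,315)),("white",(562,21)),("blue",(559,-63))):
    S=P[(np.hypot(P[:,0]-c[0],P[:,1]-c[1])<25)&(abs(P[:,2]-173)<(8))]
    print(t,len(S),np.median(S,0),(S.min(0)+S.max(0))/2)
cv2.imwrite("pics/s1.png",im)
E
```

```text
time_s: 7.2
eef_pos: [376.2, 315.7, 148.9]
ee_rot: [0.001, -0.0, 1.0, 0.0]
force: [-1.6, 1.4, 6.3]
grip_width: 0.28
grip_force: 60.5
time_s: 8.2
eef_pos: [376.7, 315.9, 231.3]
ee_rot: [0.003, -0.0, 1.0, 0.001]
force: [-0.5, 0.1, -0.5]
grip_width: 0.603
grip_force: 0.0
gold 117 [376.06675766 312.22752169 171.81093208] [374.73564789 314.46150283 170.27492709]
white 174 [561.6581832   18.99461017 175.75460815] [561.74331212  20.47298755 173.26870526]
blue 183 [558.54628935 -64.66725422 176.18827995] [558.47052796 -63.72109454 172.37915344]
```

```bash
python3 -m pendant '[[[-0.1,-0.16,0,0,0.6],[-0.2,-0.32,0,0,0.6],[-0.3,-0.48,0,0,0.6],[-0.4,-0.64,0,0,0.6],[-0.5,-0.8,0,0,0.6],[-0.5,-0.8,0,0,0.6],[-0.5,-0.8,0,0,0.6]]]'
python3 -m pendant '[[[-0.1,-0.16,0,0,0.6],[-0.2,-0.32,0,0,0.6],[-0.3,-0.48,0,0,0.6],[-0.4,-0.6,0,0,0.6],[-0.429,-0.674,0,0,0.6],[-0.429,-0.674,0,0,0.6],[-0.429,-0.674,0,0,0.6]]]'
```

```text
time_s: 8.95
eef_pos: [475.4, 155.0, 227.2]
ee_rot: [-0.001, 0.001, 1.0, 0.0]
force: [0.3, 1.2, -0.5]
grip_width: 0.599
grip_force: 0.0
time_s: 9.65
eef_pos: [560.8, 21.8, 228.0]
ee_rot: [-0.0, -0.0, 1.0, 0.0]
force: [0.4, 0.0, 0.3]
grip_width: 0.599
grip_force: 0.0
```

```bash
python3 -m pendant '[[[-0.005,-0.004,0.05,0,0.6],[-0.005,-0.004,0.12,0,0.6],[-0.005,-0.004,0.2,0,0.6],[-0.005,-0.004,0.28,0,0.6],[-0.005,-0.004,0.34,0,0.6],[-0.005,-0.004,0.375,0,0.6],[-0.005,-0.004,0.375,0,0.6]]]'
python3 -m pendant '[[[0,0,0,0,0],[0,0,0,0,0],[0,0,0,0,0],[0,0,0,0,0],[0,0,0,0,0],[0,0,0,0,0],[0,0,0,0,0],[0,0,0,0,0]]]' 60
```

```text
time_s: 10.35
eef_pos: [562.0, 20.2, 152.3]
ee_rot: [-0.001, -0.0, 1.0, 0.0]
force: [-0.3, 0.3, 0.3]
grip_width: 0.599
grip_force: 0.0
time_s: 11.15
eef_pos: [563.0, 20.0, 154.0]
ee_rot: [0.001, 0.0, 1.0, 0.0]
force: [-0.1, 2.8, 5.0]
grip_width: 0.282
grip_force: 59.0
```

```bash
python3 -m pendant '[[[0,0,-0.01,0,0],[0,0,-0.03,0,0],[0,0,-0.06,0,0],[0,0,-0.12,0,0],[0,0,-0.2,0,0],[0,0,-0.27,0,0],[0,0,-0.32,0,0],[0,0,-0.34,0,0],[0,0,-0.35,0,0],[0,0,-0.35,0,0]]]'
python3 -m pendant '[[[0.01,0.02,0,0,0],[0.02,0.07,0,0,0],[0.05,0.14,0,0,0],[0.08,0.24,0,0,0],[0.11,0.34,0,0,0],[0.14,0.44,0,0,0],[0.18,0.54,0,0,0],[0.21,0.63,0,0,0],[0.23,0.7,0,0,0],[0.24,0.74,0,0,0],[0.25,0.767,0,0,0],[0.25,0.767,0,0,0]]]'
python3 -m pendant '[[[0.01,0.02,0,0,0],[0.02,0.07,0,0,0],[0.05,0.14,0,0,0],[0.08,0.24,0,0,0],[0.11,0.34,0,0,0],[0.14,0.44,0,0,0],[0.18,0.54,0,0,0],[0.21,0.63,0,0,0],[0.23,0.7,0,0,0],[0.25,0.74,0,0,0],[0.259,0.767,0,0,0],[0.259,0.767,0,0,0]]]'
```

```text
time_s: 12.15
eef_pos: [562.4, 19.8, 222.9]
ee_rot: [-0.0, -0.0, 1.0, 0.0]
force: [-0.2, 0.6, -4.5]
grip_width: 0.281
grip_force: 59.2
time_s: 13.35
eef_pos: [512.4, 173.5, 223.1]
ee_rot: [-0.0, -0.0, 1.0, -0.0]
force: [-0.3, 0.1, -4.2]
grip_width: 0.281
grip_force: 59.2
time_s: 14.55
eef_pos: [460.5, 326.9, 223.1]
ee_rot: [-0.0, -0.0, 1.0, -0.0]
force: [-0.6, 0.2, -3.6]
grip_width: 0.279
grip_force: 59.3
```

```bash
python3 -m pendant '[[[0,0,0.03,0,0],[0,0,0.08,0,0],[0,0,0.15,0,0],[0,0,0.22,0,0],[0,0,0.28,0,0],[0,0,0.32,0,0],[0,0,0.345,0,0],[0,0,0.355,0,0],[0,0,0.36,0,0],[0,0,0.365,0,0],[0,0,0.368,0,0],[0,0,0.368,0,0]]]'
```

```text
time_s: 15.75
eef_pos: [461.0, 326.7, 150.1]
ee_rot: [0.001, -0.0, 1.0, 0.0]
force: [-0.1, 0.3, -1.0]
grip_width: 0.279
grip_force: 59.7
```

```bash
python3 -m pendant '[[[0,0,0.003,0,0],[0,0,0.003,0,0]]]'
python3 -m pendant '[[[0,0,0,0,0.4],[0,0,0,0,0.5],[0,0,0,0,0.6],[0,0,0,0,0.6],[0,0,0,0,0.6],[0,0,-0.05,0,0.6],[0,0,-0.15,0,0.6],[0,0,-0.3,0,0.6],[0,0,-0.4,0,0.6],[0,0,-0.4,0,0.6]]]'
python3 -m pendant '[[[-0.1,-0.16,0,0,0.6],[-0.15,-0.32,0,0,0.6],[-0.2,-0.48,0,0,0.6],[-0.3,-0.64,0,0,0.6],[-0.35,-0.8,0,0,0.6],[-0.35,-0.8,0,0,0.6],[-0.35,-0.8,0,0,0.6]]]'
python3 - <<'E'
from h import *
im,d=ctrl.capture("side")
P=cloud("side",d).reshape(-1,3)
for t,c,z in(("gold",(375,315),172),("white",(461,327),172),("blue",(559,-63),176),("red",(610.2,59.6),82),("green",(609.8,-22),82)):
    S=P[(np.hypot(P[:,0]-c[0],P[:,1]-c[1])<25)&(abs(P[:,2]-z)<5)]
    print(t,len(S),np.median(S,0).round(1),((S.min(0)+S.max(0))/2).round(1))
h=cv2.cvtColor(im,cv2.COLOR_BGR2HSV);b=blob(cv2.inRange(h,(0,120,40),(8,255,255)),(312,167),15);print(b[:2])
cv2.imwrite("pics/s2.png",cv2.convertScaleAbs(im,alpha=1.4))
E
```

```text
time_s: 15.95
eef_pos: [461.2, 326.9, 150.0]
ee_rot: [0.001, -0.0, 1.0, 0.001]
force: [0.5, 0.8, 5.4]
grip_width: 0.282
grip_force: 60.2
time_s: 16.95
eef_pos: [461.7, 327.0, 232.5]
ee_rot: [0.003, -0.0, 1.0, 0.001]
force: [-0.3, -0.5, -0.2]
grip_width: 0.601
grip_force: 0.0
time_s: 17.65
eef_pos: [530.5, 166.3, 228.4]
ee_rot: [-0.001, 0.001, 1.0, 0.0]
force: [0.7, 1.2, -0.4]
grip_width: 0.602
grip_force: 0.0
gold 18 [373.8 304.1 170.4] [373.1 305.3 170.7]
  return _methods._mean(a, axis=axis, dtype=dtype,
  ret = um.true_divide(
Traceback (most recent call last):
ValueError: zero-size array to reduction operation minimum which has no identity
```

```bash
python3 - <<'E'
from h import *
ims=[]
for n in("top","side"):
    im,d=ctrl.capture(n);ims.append(cv2.resize(im,(400,300)))
    P=cloud(n,d).reshape(-1,3)
    for t,c,z in(("gold",(375,315),172),("white",(461,327),172),("blue",(559,-63),176),("red",(610.2,59.6),82),("green",(609.8,-22),82)):
        S=P[(np.hypot(P[:,0]-c[0],P[:,1]-c[1])<25)&(abs(P[:,2]-z)<5)]
        if len(S)>20:print(n,t,len(S),np.median(S,0).round(1),((S.min(0)+S.max(0))/2).round(1))
cv2.imwrite("pics/s2.png",cv2.convertScaleAbs(np.hstack(ims),alpha=1.4))
E
```

```text
top blue 118 [559.1 -62.2 176.3] [559.5 -63.  175.6]
top red 69 [611.8  59.6  82.1] [611.9  59.6  81.7]
top green 67 [611.4 -22.3  82.1] [611.2 -22.3  82.2]
side gold 23 [374.4 305.  170.9] [373.8 305.5 170.5]
side blue 171 [558.5 -63.7 176.2] [558.4 -63.4 175.3]
side red 94 [610.6  59.   81.3] [610.2  59.8  81.3]
side green 96 [610.1 -22.8  81.3] [610.2 -22.1  81.5]
```

View pics/s2.png

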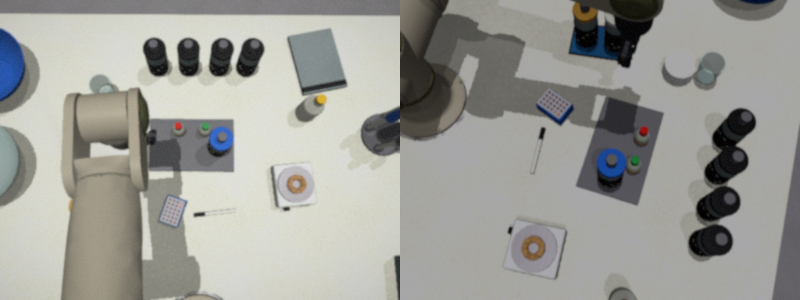

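Both jars are on the mat: gold is visible in the side view at (585,25) and white beside it, partly hidden by the wrist. Red (178,130 in the left view), green and blue are unchanged. Next, the flask.

```bash
python3 -m pendant '[[[-0.1,-0.13,0,0,0.6],[-0.2,-0.26,0,0,0.6],[-0.3,-0.4,0,0,0.6],[-0.37,-0.5,0,0,0.6],[-0.399,-0.537,0,0,0.6],[-0.399,-0.537,0,0,0.6],[-0.399,-0.537,0.1,0,0.6],[-0.399,-0.537,0.2,0,0.6],[-0.399,-0.537,0.3,0,0.6],[-0.399,-0.537,0.4,0,0.6],[-0.399,-0.537,0.5,0,0.6],[-0.399,-0.537,0.5,0,0.6]]]'
```

```text
time_s: 19.0
eef_pos: [608.6, 60.9, 126.7]
ee_rot: [-0.002, -0.001, 1.0, 0.0]
force: [-0.1, -0.5, 0.5]
grip_width: 0.598
grip_force: 0.0
```

```bash
python3 -m pendant '[[[0,0,0,0,0.6],[0,0,0,0,0.6]]]'
```

```text
time_s: 19.2
eef_pos: [610.9, 59.8, 130.4]
ee_rot: [0.001, -0.0, 1.0, -0.0]
force: [-0.6, -0.1, 0.1]
grip_width: 0.597
grip_force: 0.0
```

```bash
python3 -m pendant '[[[0,0,0.06,0,0.6],[0,0,0.14,0,0.6],[0,0,0.22,0,0.6],[0,0,0.29,0,0.6],[0,0,0.33,0,0.6],[0,0,0.347,0,0.6],[0,0,0.347,0,0.6],[0,0,0.347,0,0.6]]]' 30
python3 -m pendant '[[[0,0,0,0,0.4],[0,0,0,0,0.3],[0,0,0,0,0.2],[0,0,0,0,0],[0,0,0,0,0],[0,0,0,0,0],[0,0,0,0,0],[0,0,0,0,0]]]' 30
python3 - <<'E'
from h import *
im,d=ctrl.capture("side");cv2.imwrite("pics/s3.png",cv2.convertScaleAbs(cv2.resize(im[110:240,230:370],None,fx=4,fy=4),alpha=1.6))
E
```

```text
time_s: 20.0
eef_pos: [610.9, 59.1, 60.1]
ee_rot: [0.001, -0.0, 1.0, -0.0]
force: [-0.6, 0.8, 0.4]
grip_width: 0.606
grip_force: 0.0
time_s: 20.8
eef_pos: [610.7, 59.3, 59.7]
ee_rot: [0.0, -0.0, 1.0, 0.0]
force: [0.3, 3.2, 4.5]
grip_width: 0.245
grip_force: 29.3
```

View pics/s3.png

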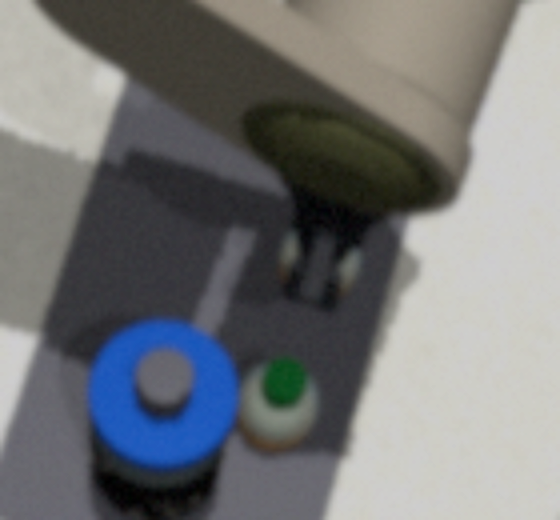

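The side crop shows the pads closed on the red stopper (315,270). Green (285,385) and blue are undisturbed. I'll lift clear of the blue jar.

```bash
python3 -m pendant '[[[0,0,-0.01,0,0],[0,0,-0.03,0,0],[0,0,-0.08,0,0],[0,0,-0.16,0,0],[0,0,-0.26,0,0],[0,0,-0.38,0,0],[0,0,-0.5,0,0],[0,0,-0.62,0,0],[0,0,-0.74,0,0],[0,0,-0.85,0,0],[0,0,-0.92,0,0],[0,0,-0.95,0,0]]]' 
python3 -m pendant '[[[0.02,0,0,0,0],[0.08,0,0,0,0],[0.16,-0.02,0,0,0],[0.26,-0.08,0,0,0],[0.36,-0.16,0,0,0],[0.46,-0.25,0,0,0],[0.56,-0.35,0,0,0],[0.66,-0.45,0,0,0],[0.75,-0.55,0,0,0],[0.82,-0.62,0,0,0],[0.86,-0.68,0,0,0],[0.873,-0.7,0,0,0]]]'
python3 - <<'E'
from h import *
s=ctrl.sense();print(s['eef_pos'],s['joints'])
E
```

```text
time_s: 22.05
eef_pos: [610.8, 58.9, 251.6]
ee_rot: [0.001, 0.0, 1.0, -0.0]
force: [0.3, 0.6, -0.7]
grip_width: 0.245
grip_force: 29.3
time_s: 23.25
eef_pos: [434.8, -81.4, 248.9]
ee_rot: [-0.001, 0.001, 1.0, 0.0]
force: [0.1, -0.7, -0.7]
grip_width: 0.244
grip_force: 29.3
[434.81256184 -81.41391571 248.86887884] [-4.50964875e-01  1.15503766e-01  1.69725142e+00 -2.76509165e-04
  1.33013938e+00 -2.02034914e+00]
```

```bash
python3 -m pendant '[[[0,-0.02,0,0,0],[0,-0.08,0,0,0],[0,-0.16,0,0,0],[0,-0.26,0,0,0],[0,-0.38,0,0,0],[0,-0.5,0,0,0],[0,-0.62,0,0,0],[0,-0.74,0,0,0],[0,-0.85,0,0,0],[0,-0.94,0,0,0],[0,-1,0,0,0],[0,-1,0,0,0]]]'
python3 -m pendant '[[[0,-0.03,0,0,0],[0,-0.065,0,0,0],[0,-0.065,0.05,0,0],[0,-0.065,0.13,0,0],[0,-0.065,0.22,0,0],[0,-0.065,0.32,0,0],[0,-0.065,0.42,0,0],[0,-0.065,0.51,0,0],[0,-0.065,0.57,0,0],[0,-0.065,0.6,0,0],[0,-0.065,0.6,0,0],[0,-0.065,0.6,0,0]]]'
python3 - <<'E'
from h import *
ims=[]
for n,c in(("top",(379,236)),("side",(171,317))):
    im,d=ctrl.capture(n);ims.append(cv2.resize(im[c[1]-65:c[1]+65,c[0]-70:c[0]+70],None,fx=2.8,fy=2.8))
cv2.imwrite("pics/s4.png",cv2.convertScaleAbs(np.hstack(ims),alpha=1.5))
h=cv2.cvtColor(im,cv2.COLOR_BGR2HSV)
print(blob(cv2.inRange(h,(8,70,40),(22,255,255)),(171,317),30)[:2])
E
```

```text
time_s: 24.45
eef_pos: [435.9, -281.9, 249.1]
ee_rot: [-0.0, 0.001, 1.0, 0.0]
force: [-0.3, 1.2, -1.0]
grip_width: 0.242
grip_force: 29.3
time_s: 25.65
eef_pos: [436.2, -294.0, 130.1]
ee_rot: [0.0, -0.0, 1.0, -0.0]
force: [-0.5, -0.9, -0.8]
grip_width: 0.243
grip_force: 29.4
(array([175.06818182, 326.71212121]), np.int32(132))
```

View pics/s4.png

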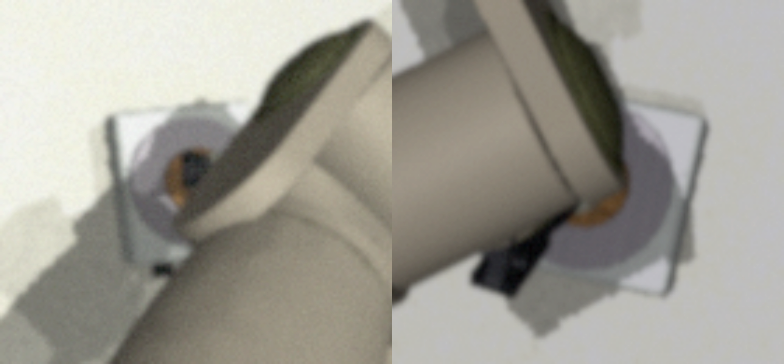

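The top view shows the hand over the ring (195,175), and the ring is partly hidden in both views. I'll lower it and watch the force.

```bash
python3 -m pendant '[[[0,0,0.03,0,0],[0,0,0.06,0,0],[0,0,0.085,0,0],[0,0,0.1,0,0],[0,0,0.105,0,0],[0,0,0.11,0,0],[0,0,0.11,0,0]]]'
python3 -m pendant '[[[0,0,0.003,0,0],[0,0,0.005,0,0],[0,0,0.005,0,0]]]'
```

```text
time_s: 26.45
eef_pos: [435.9, -293.9, 107.5]
ee_rot: [0.0, 0.0, 1.0, -0.0]
force: [-0.3, -0.4, -0.5]
grip_width: 0.246
grip_force: 29.4
time_s: 26.75
eef_pos: [435.9, -293.9, 106.5]
ee_rot: [0.0, 0.0, 1.0, -0.0]
force: [-0.3, -0.7, -0.6]
grip_width: 0.245
grip_force: 29.4
```

```bash
python3 -m pendant '[[[0,0,0.002,0,0],[0,0,0.005,0,0],[0,0,0.005,0,0]]]'
python3 -m pendant '[[[0,0,0.002,0,0],[0,0,0.005,0,0],[0,0,0.005,0,0]]]'
```

```text
time_s: 27.05
eef_pos: [436.1, -294.1, 105.8]
ee_rot: [0.0, 0.0, 1.0, -0.0]
force: [0.3, 0.4, 1.6]
grip_width: 0.244
grip_force: 29.6
time_s: 27.35
eef_pos: [436.3, -294.3, 105.4]
ee_rot: [0.001, -0.0, 1.0, -0.001]
force: [-0.1, 0.4, 8.0]
grip_width: 0.246
grip_force: 30.5
```

```bash
python3 -m pendant '[[[0,0,-0.003,0,0],[0,0,-0.003,0,0.26],[0,0,-0.003,0,0.32],[0,0,-0.003,0,0.4],[0,0,-0.003,0,0.5],[0,0,-0.003,0,0.5],[0,0,-0.003,0,0.5],[0,0,-0.003,0,0.5]]]'
python3 -m pendant '[[[0,0,-0.04,0,0.5],[0,0,-0.1,0,0.5],[0,0,-0.2,0,0.5],[0,0,-0.35,0,0.5],[0,0,-0.55,0,0.5],[0,0,-0.7,0,0.5],[0,0.2,-0.72,0,0.5],[0,0.4,-0.72,0,0.5],[0,0.6,-0.72,0,0.5],[0,0.8,-0.72,0,0.5],[0,1,-0.72,0,0.5],[0,1,-0.72,0,0.5]]]'
python3 - <<'E'
from h import *
ims=[]
for n,c,p in(("top",(379,236),(250,240)),("side",(171,317),(258,60))):
    im,d=ctrl.capture(n);ims.append(cv2.resize(im,(400,300)))
    P=cloud(n,d).reshape(-1,3)
    for t,q,z in(("gold",(375,315),172),("white",(461,327),172),("blue",(559,-63),176),("red",(436,-294),128),("green",(609.8,-22),82)):
        S=P[(np.hypot(P[:,0]-q[0],P[:,1]-q[1])<25)&(abs(P[:,2]-z)<5)]
        if len(S)>20:print(n,t,len(S),np.median(S,0).round(1),((S.min(0)+S.max(0))/2).round(1))
cv2.imwrite("pics/s5.png",cv2.convertScaleAbs(np.hstack(ims),alpha=1.5))
E
```

```text
time_s: 28.15
eef_pos: [435.9, -293.8, 105.1]
ee_rot: [-0.0, 0.0, 1.0, -0.0]
force: [-0.0, -0.3, -0.8]
grip_width: 0.497
grip_force: 0.0
time_s: 29.35
eef_pos: [435.7, -90.4, 250.5]
ee_rot: [0.001, -0.002, 1.0, 0.0]
force: [-0.2, -0.7, -0.0]
grip_width: 0.501
grip_force: 0.0
top gold 136 [376.3 315.4 172.3] [376.3 316.3 171.5]
top white 132 [461.4 326.6 172.2] [461.7 327.3 171.8]
top blue 118 [559.1 -63.5 176.4] [559.6 -63.  176. ]
top red 35 [ 435.5 -300.9  127.9] [ 437.7 -301.2  127.2]
top green 64 [611.7 -22.3  81.9] [612.2 -22.3  81.7]
side gold 109 [376.2 313.2 171.9] [375.1 313.6 171.2]
side white 125 [459.7 325.3 171.7] [459.5 327.1 171.6]
side blue 170 [558.6 -63.7 176.3] [558.5 -62.9 175.9]
side red 134 [ 436.9 -296.   128.1] [ 437.2 -296.4  128.1]
side green 95 [610.  -22.8  81.9] [610.3 -22.2  81.1]
```

View pics/s5.png

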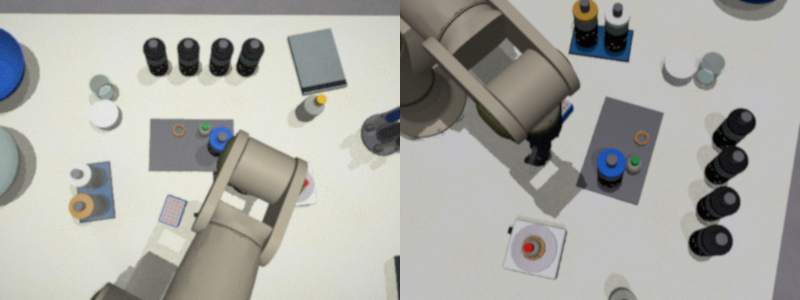

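The top view shows gold (82,205) and white (82,177) on the mat. The side view shows the red flask seated in the ring (530,248), top at 128 mm as expected. Next, fetch the white jar first.

```bash
python3 -m pendant '[[[-0.03,0.2,0,0,0.6],[-0.06,0.4,0,0,0.6],[-0.1,0.6,0,0,0.6],[-0.12,0.8,0,0,0.6],[-0.122,1,0,0,0.6],[-0.122,1,0,0,0.6]]]'
python3 -m pendant '[[[0,0.2,0,0,0.6],[0,0.4,0,0,0.6],[0,0.6,0,0,0.6],[0,0.8,0,0,0.6],[0,0.95,0,0,0.6],[0,1,0,0,0.6],[0,1,0,0,0.6],[0,1,0,0,0.6]]]'
```

```text
time_s: 30.05
eef_pos: [460.5, 108.5, 249.4]
ee_rot: [0.0, -0.002, 1.0, 0.0]
force: [-0.5, -0.7, 0.3]
grip_width: 0.599
grip_force: 0.0
time_s: 30.85
eef_pos: [461.0, 304.6, 249.2]
ee_rot: [0.0, 0.001, 1.0, -0.0]
force: [0.6, -0.2, 0.0]
grip_width: 0.601
grip_force: 0.0
```

```bash
python3 -m pendant '[[[0,0.1075,0,0,0.6],[0,0.1075,0.05,0,0.6],[0,0.1075,0.12,0,0.6],[0,0.1075,0.22,0,0.6],[0,0.1075,0.32,0,0.6],[0,0.1075,0.41,0,0.6],[0,0.1075,0.47,0,0.6],[0,0.1075,0.495,0,0.6],[0,0.1075,0.495,0,0.6],[0,0.1075,0.495,0,0.6]]]'
```

```text
time_s: 31.85
eef_pos: [460.7, 327.6, 150.9]
ee_rot: [0.001, 0.0, 1.0, 0.0]
force: [0.2, 0.1, -0.2]
grip_width: 0.599
grip_force: 0.0
```

```bash
python3 -m pendant '[[[0,0,0.003,0,0.4],[0,0,0.003,0,0.3],[0,0,0.003,0,0],[0,0,0.003,0,0],[0,0,0.003,0,0],[0,0,0.003,0,0],[0,0,0.003,0,0],[0,0,0.003,0,0]]]' 60
python3 -m pendant '[[[0,0,-0.01,0,0],[0,0,-0.03,0,0],[0,0,-0.06,0,0],[0,0,-0.12,0,0],[0,0,-0.2,0,0],[0,0,-0.27,0,0],[0,0,-0.32,0,0],[0,0,-0.35,0,0],[0,0,-0.36,0,0],[0,0,-0.36,0,0]]]'
```

```text
time_s: 32.65
eef_pos: [460.6, 328.0, 150.2]
ee_rot: [0.001, -0.0, 1.0, 0.0]
force: [-0.8, 1.8, 5.7]
grip_width: 0.283
grip_force: 58.9
time_s: 33.65
eef_pos: [460.2, 327.6, 221.3]
ee_rot: [-0.0, 0.0, 1.0, -0.0]
force: [0.1, -0.3, -3.8]
grip_width: 0.282
grip_force: 59.1
```

```bash
python3 -m pendant '[[[-0.01,-0.02,0,0,0],[-0.03,-0.07,0,0,0],[-0.06,-0.14,0,0,0],[-0.1,-0.24,0,0,0],[-0.14,-0.34,0,0,0],[-0.18,-0.44,0,0,0],[-0.22,-0.54,0,0,0],[-0.26,-0.63,0,0,0],[-0.28,-0.7,0,0,0],[-0.3,-0.74,0,0,0],[-0.3,-0.767,0,0,0],[-0.3,-0.767,0,0,0]]]'
python3 -m pendant '[[[-0.01,-0.02,0,0,0],[-0.03,-0.07,0,0,0],[-0.05,-0.14,0,0,0],[-0.07,-0.24,0,0,0],[-0.1,-0.34,0,0,0],[-0.12,-0.44,0,0,0],[-0.15,-0.54,0,0,0],[-0.17,-0.63,0,0,0],[-0.19,-0.7,0,0,0],[-0.2,-0.74,0,0,0],[-0.21,-0.767,0,0,0],[-0.21,-0.767,0,0,0]]]'
```

```text
time_s: 34.85
eef_pos: [520.2, 173.9, 221.5]
ee_rot: [-0.0, 0.0, 1.0, 0.0]
force: [-0.3, -0.0, -3.6]
grip_width: 0.279
grip_force: 59.2
time_s: 36.05
eef_pos: [562.5, 20.5, 221.4]
ee_rot: [-0.0, 0.0, 1.0, 0.0]
force: [-0.4, 0.3, -3.2]
grip_width: 0.279
grip_force: 59.3
```

```bash
python3 -m pendant '[[[0,0,0,0,0],[0,0,0.03,0,0],[0,0,0.08,0,0],[0,0,0.15,0,0],[0,0,0.22,0,0],[0,0,0.27,0,0],[0,0,0.3,0,0],[0,0,0.315,0,0],[0,0,0.315,0,0]]]'
```

```text
time_s: 36.95
eef_pos: [562.3, 20.9, 158.4]
ee_rot: [-0.0, -0.0, 1.0, 0.0]
force: [-0.7, 0.5, -3.8]
grip_width: 0.281
grip_force: 59.3
```

Contact is expected near 154.

```bash
python3 -m pendant '[[[0,0,0.005,0,0],[0,0,0.01,0,0],[0,0,0.015,0,0],[0,0,0.018,0,0],[0,0,0.018,0,0]]]'
python3 -m pendant '[[[0,0,0.003,0,0],[0,0,0.005,0,0],[0,0,0.005,0,0]]]'
```

```text
time_s: 37.45
eef_pos: [562.3, 20.9, 154.9]
ee_rot: [-0.0, -0.0, 1.0, 0.0]
force: [0.3, 0.0, -3.0]
grip_width: 0.281
grip_force: 59.3
time_s: 37.75
eef_pos: [562.5, 20.9, 154.3]
ee_rot: [0.0, -0.0, 1.0, -0.0]
force: [-0.4, -0.1, -0.5]
grip_width: 0.283
grip_force: 59.5
```

```bash
python3 -m pendant '[[[0,0,0.003,0,0],[0,0,0.003,0,0]]]'
python3 -m pendant '[[[0,0,0,0,0.4],[0,0,0,0,0.5],[0,0,0,0,0.6],[0,0,0,0,0.6],[0,0,0,0,0.6],[0,0,-0.05,0,0.6],[0,0,-0.15,0,0.6],[0,0,-0.3,0,0.6],[0,0,-0.4,0,0.6],[0,0,-0.4,0,0.6]]]'
python3 -m pendant '[[[0.1,0.16,0,0,0.6],[0.2,0.32,0,0,0.6],[0.3,0.48,0,0,0.6],[0.4,0.64,0,0,0.6],[0.5,0.8,0,0,0.6],[0.5,0.8,0,0,0.6],[0.5,0.8,0,0,0.6]]]'
python3 -m pendant '[[[0.1,0.16,0,0,0.6],[0.2,0.32,0,0,0.6],[0.3,0.48,0,0,0.6],[0.4,0.6,0,0,0.6],[0.434,0.674,0,0,0.6],[0.434,0.674,0,0,0.6],[0.434,0.674,0,0,0.6],[0.434,0.674,0,0,0.6]]]'
```

```text
time_s: 37.95
eef_pos: [562.7, 20.9, 154.2]
ee_rot: [0.001, -0.0, 1.0, -0.0]
force: [-0.8, 0.6, 5.5]
grip_width: 0.281
grip_force: 60.1
time_s: 38.95
eef_pos: [563.4, 20.7, 236.9]
ee_rot: [0.003, -0.0, 1.0, -0.001]
force: [0.4, -0.1, -0.2]
grip_width: 0.603
grip_force: 0.0
time_s: 39.65
eef_pos: [462.0, 181.1, 233.1]
ee_rot: [-0.0, -0.001, 1.0, -0.0]
force: [0.5, 0.5, -0.7]
grip_width: 0.6
grip_force: 0.0
time_s: 40.45
eef_pos: [376.4, 314.6, 233.1]
ee_rot: [-0.0, 0.001, 1.0, -0.0]
force: [-0.5, -0.3, -0.3]
grip_width: 0.6
grip_force: 0.0
```

```bash
python3 -m pendant '[[[0,0.005,0.05,0,0.6],[0,0.005,0.12,0,0.6],[0,0.005,0.2,0,0.6],[0,0.005,0.28,0,0.6],[0,0.005,0.35,0,0.6],[0,0.005,0.4,0,0.6],[0,0.005,0.418,0,0.6],[0,0.005,0.418,0,0.6],[0,0.005,0.418,0,0.6]]]'
python3 -m pendant '[[[0,0,0,0,0.4],[0,0,0,0,0.3],[0,0,0,0,0],[0,0,0,0,0],[0,0,0,0,0],[0,0,0,0,0],[0,0,0,0,0],[0,0,0,0,0]]]' 60
python3 -m pendant '[[[0,0,-0.01,0,0],[0,0,-0.03,0,0],[0,0,-0.06,0,0],[0,0,-0.12,0,0],[0,0,-0.2,0,0],[0,0,-0.27,0,0],[0,0,-0.32,0,0],[0,0,-0.35,0,0],[0,0,-0.36,0,0],[0,0,-0.36,0,0]]]'
python3 - <<'E'
from h import *
im,d=ctrl.capture("side");P=cloud("side",d).reshape(-1,3)
for t,q,z in(("white",(562,21),176),("blue",(559,-63),176),("red",(436,-294),128),("green",(609.8,-22),82)):
    S=P[(np.hypot(P[:,0]-q[0],P[:,1]-q[1])<25)&(abs(P[:,2]-z)<5)]
    if len(S)>20:print(t,len(S),np.median(S,0).round(1),((S.min(0)+S.max(0))/2).round(1))
E
```

```text
time_s: 41.35
eef_pos: [375.8, 316.7, 150.2]
ee_rot: [0.0, 0.0, 1.0, 0.0]
force: [0.4, -0.2, 0.3]
grip_width: 0.6
grip_force: 0.0
time_s: 42.15
eef_pos: [375.9, 317.0, 150.4]
ee_rot: [0.001, 0.0, 1.0, 0.0]
force: [0.1, 1.9, 4.8]
grip_width: 0.28
grip_force: 58.7
time_s: 43.15
eef_pos: [375.4, 316.6, 221.6]
ee_rot: [-0.0, -0.0, 1.0, -0.0]
force: [0.3, -0.3, -5.1]
grip_width: 0.282
grip_force: 59.2
white 160 [562.   19.2 176.2] [561.8  19.7 175.9]
blue 171 [558.5 -63.9 176.5] [558.4 -63.5 175.6]
red 133 [ 437.1 -296.2  127.9] [ 436.7 -296.3  127.5]
green 97 [610.  -22.7  81.7] [610.3 -22.8  82. ]
```

```bash
python3 -m pendant '[[[-0.02,-0.02,0,0,0],[-0.08,-0.08,0,0,0],[-0.18,-0.16,0,0,0],[-0.28,-0.25,0,0,0],[-0.4,-0.35,0,0,0],[-0.52,-0.45,0,0,0],[-0.64,-0.56,0,0,0],[-0.75,-0.66,0,0,0],[-0.84,-0.75,0,0,0],[-0.9,-0.82,0,0,0],[-0.925,-0.86,0,0,0],[-0.925,-0.885,0,0,0]]]'
python3 -m pendant '[[[0,-0.03,0,0,0],[0,-0.1,0,0,0],[0,-0.17,0,0,0],[0,-0.2,0,0,0],[0,-0.2,0,0,0]]]'
```

```text
time_s: 44.4
eef_pos: [560.6, 139.2, 221.3]
ee_rot: [-0.0, 0.0, 1.0, 0.0]
force: [-0.2, -0.1, -5.2]
grip_width: 0.281
grip_force: 59.3
time_s: 44.9
eef_pos: [560.5, 98.7, 221.8]
ee_rot: [0.0, 0.001, 1.0, -0.0]
force: [0.4, -1.2, -4.8]
grip_width: 0.279
grip_force: 59.4
```

```bash
python3 -m pendant '[[[0,0.003,0,0,0],[0,0.003,0.03,0,0],[0,0.003,0.08,0,0],[0,0.003,0.15,0,0],[0,0.003,0.22,0,0],[0,0.003,0.27,0,0],[0,0.003,0.3,0,0],[0,0.003,0.315,0,0],[0,0.003,0.315,0,0]]]'
python3 -m pendant '[[[0,0,0.005,0,0],[0,0,0.01,0,0],[0,0,0.015,0,0],[0,0,0.018,0,0],[0,0,0.018,0,0]]]'
python3 -m pendant '[[[0,0,0.003,0,0],[0,0,0.005,0,0],[0,0,0.005,0,0]]]'
```

```text
time_s: 45.8
eef_pos: [560.5, 100.3, 158.5]
ee_rot: [-0.0, -0.0, 1.0, 0.0]
force: [0.3, 0.5, -4.4]
grip_width: 0.286
grip_force: 59.4
time_s: 46.3
eef_pos: [560.5, 100.3, 155.1]
ee_rot: [-0.0, -0.0, 1.0, -0.0]
force: [0.2, 0.7, -4.4]
grip_width: 0.28
grip_force: 59.4
time_s: 46.6
eef_pos: [560.7, 100.3, 154.4]
ee_rot: [0.0, -0.0, 1.0, -0.0]
force: [-0.4, 0.5, -1.5]
grip_width: 0.282
grip_force: 59.6
```

```bash
python3 -m pendant '[[[0,0,0.003,0,0],[0,0,0.003,0,0]]]'
python3 -m pendant '[[[0,0,0,0,0.4],[0,0,0,0,0.5],[0,0,0,0,0.6],[0,0,0,0,0.6],[0,0,0,0,0.6],[0,0,-0.05,0,0.6],[0,0,-0.15,0,0.6],[0,0,-0.3,0,0.6],[0,0,-0.4,0,0.6],[0,0,-0.4,0,0.6]]]'
python3 -m pendant '[[[0.1,0.16,0,0,0.6],[0.25,0.32,0,0,0.6],[0.4,0.48,0,0,0.6],[0.55,0.64,0,0,0.6],[0.7,0.8,0,0,0.6],[0.85,1,0,0,0.6],[0.85,1,0,0,0.6],[0.85,1,0,0,0.6],[0.85,1,0,0,0.6]]]'
python3 - <<'E'
from h import *
ims=[]
for n in("top","side"):
    im,d=ctrl.capture(n);ims.append(cv2.resize(im,(400,300)));P=cloud(n,d).reshape(-1,3)
    for t,q,z in(("gold",(560,100),176),("white",(562,21),176),("blue",(559,-63),176),("red",(436,-294),128),("green",(609.8,-22),82)):
        S=P[(np.hypot(P[:,0]-q[0],P[:,1]-q[1])<25)&(abs(P[:,2]-z)<5)]
        if len(S)>20:print(n,t,len(S),np.median(S,0).round(1),((S.min(0)+S.max(0))/2).round(1))
cv2.imwrite("pics/s6.png",cv2.convertScaleAbs(np.hstack(ims),alpha=1.5))
E
```

```text
time_s: 46.8
eef_pos: [560.9, 100.3, 154.4]
ee_rot: [0.001, -0.0, 1.0, -0.0]
force: [-1.0, 0.1, 5.1]
grip_width: 0.279
grip_force: 60.4
time_s: 47.8
eef_pos: [561.6, 100.3, 237.0]
ee_rot: [0.003, -0.0, 1.0, -0.0]
force: [0.2, 1.0, -0.6]
grip_width: 0.602
grip_force: 0.0
time_s: 48.7
eef_pos: [391.0, 299.5, 233.1]
ee_rot: [-0.0, 0.0, 1.0, -0.0]
force: [1.1, -0.5, 0.5]
grip_width: 0.595
grip_force: 0.0
top gold 120 [560.8  99.6 176.3] [560.3 100.  175.9]
top white 117 [562.9  20.1 176.4] [562.6  21.2 176.4]
top blue 116 [559.4 -63.7 176.4] [559.5 -63.  176.7]
top red 80 [ 437.6 -295.3  128. ] [ 437.9 -296.   127.8]
top green 65 [611.6 -22.4  81.7] [611.9 -22.3  81.6]
side gold 153 [559.6  98.7 176.2] [559.5  99.5 175.1]
side white 159 [561.8  19.1 176.3] [561.6  20.5 175.8]
side blue 172 [558.6 -63.8 176. ] [558.4 -63.3 176.2]
side red 131 [ 436.9 -296.2  127.9] [ 436.4 -296.3  127. ]
side green 98 [610.1 -23.   81.5] [610.3 -22.4  81.6]
```

View pics/s6.png

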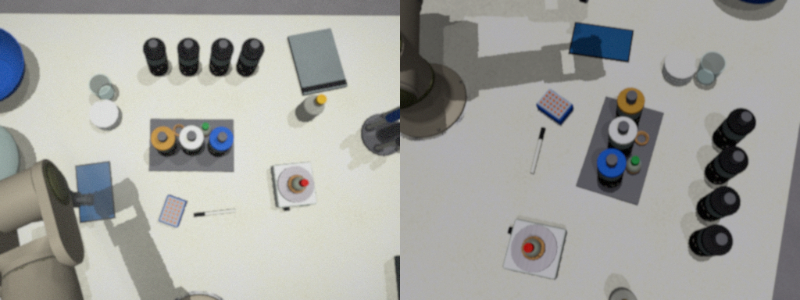

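The three jars are back within 1 mm at (163,140), (191,138) and (221,139) in the top view. The red flask is upright in the ring (303,184), green is untouched and the arm is clear. I'll hand it in.

```bash
python3 -c "
from rig import ctrl
print(ctrl.finish_job())"
```

```text
the job is handed in; nothing more can be done
None
```

The job is handed in at about 49 s of the 115 s limit; the red flask sits upright in the stirrer's ring (about 2 mm off centre), both moved jars are back within about 1 mm, and blue and green never moved; no verdict was returned.

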